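# Put away the drill-press set-up pieces

## Robot

A 6-joint arm with a two-finger parallel gripper is mounted at the origin on the work surface. World frame = base frame: x ahead of the robot, y to its left, z up, the work surface at z = 0. Lengths are in m, angles in rad, forces in N, time in s.
With the tool pointing down it reaches from about 0.3 to 0.875 m from the base axis. Payload 6.4 kg.
Tool frame: the origin (TCP) lies on the centre line of the jaws, within the pads' length; the fingertips stand 25 mm ahead of it and the grasp point (between the pads) lies 6 mm ahead of it; z points along the fingers, y is the line along which they close (so a half turn about z gives the same grasp; the last joint's range is limited). The gripper opens to 85 mm and grips with 20 to 120 N. Pads are 22 mm wide; open, the fingers measure 114 mm over their backs; the gripper's body (76 mm by 85 mm) begins 54 mm behind the grasp point. The pads swing forward as they close: fully open they stand 13 mm farther back than shut.
Start: joints at [0.949, 0.181, 1.607, -0, 1.354, -0.206], TCP at [0.232, 0.526, 0.256] pointing down, gripper open.
Joint ranges: [-2.99, 2.99], [-0.89, 2.07], [0.3, 2.58], [-1.14, 4.28], [0, 2.63], [-3.12, 3.12]. Speed limits (rad/s): [2.57, 2.57, 3.01, 3.14, 3.14, 3.14].

## Interface

Orientations are given as a unit quaternion [w, x, y, z].
In Python, from bench import get_obs, camera, hand_in, spot_in gives the robot as it stands.
- The arm moves only by the shell command python3 -m jog 'ROWS'. ROWS is JSON, one flat list of numbers, 7 for each row, row after row: the shift along the tool's x, y, z in m, then the turn, a rotation vector about the tool's x, y, z in rad, then the closure, from 0 (fully open) to 1 (shut). A call has 1 to 20 rows; each row is the pose to reach, as a shift and turn from the pose commanded when the call began, along the tool's axes at that moment; what a row does not reach only later rows make up. A row lasts 1/8 s, in which the tool goes at most 62.5 mm and 10.7 degrees, less where a joint would pass 70% of its speed; a pose out of reach is approached as far as the arm can. A call with a gripper value outside its range is refused whole. The fingers move at their own pace and stop on an object; the grip force is fixed at half the most. Time passes only in rows, so rows that repeat a pose let the fingers close. It gives the time, the measured TCP pose, the force, the opening and the grip force at its end, in the units of the state.
- get_obs(): the state, without advancing time (a new reading comes with each control period).
- camera(name): name is "scene" or "side" or "wrist"; returns a dict with "frame" (480x640x3 uint8, red, green, blue), "mtx" (3x3 intrinsics, pixels), "extrinsics" (4x4, takes a point from camera to world coordinates). Camera axes: x right, y up, looking along -z (the intrinsics and any distortion apply to the point x, -y, -z); pixel columns grow to the right and rows downward; lengths in m; the calibration is good to about 2 mm. A picture is of the moment at which its call begins. There is no depth.
- hand_in(): hands the job in; it is judged then, once.
Trained networks look in a picture, given as the dict that the camera call returned (one of the last four; its "shot" number tells which), for a name from the list of things; names that differ only in an ending like _2 or _b are one class to them, and where a whole thing is asked for, a point or a joint stands for the part that bears it (a point fixed in the world has none). Each returns a list of dicts, best first, with "confidence" (0 to 1); they miss things now and then, are a little off and sometimes report something else, mostly with a low value. They report only what shows in the picture. A call takes as long as a camera call. They do not tell look-alikes from the thing itself.
- spot_in(picture, name): "xyz" ([x, y, z] in m, in world coordinates, good to about 4 mm: the middle of the surface that is visible of it).
The state is a dict: "time_s": time; "q": joint angles; "dq": joint speeds; "joint_efforts": joint torques, N m; "eef_pos": TCP position; "eef_rot": TCP orientation; "wrist_force": force on the tool from outside, world axes, zero at the start; "torque": the same for the moment, N m; "opening": opening from 0.0 (shut) to 1.0 (fully open); "grasp_force": force on a finger pad.
Only numpy, scipy, OpenCV 4.12 (cv2) and the standard library are available. Lean on these libraries where they do the work, as an engineer would, in place of code of your own. Each camera call takes 0.05 s, during which the arm holds its last target. There are 200 camera calls.

## Task

Take the stack of drill-press set-up pieces apart from the top down, one piece at a time, and put each away in the wooden nest whose recess is made for its shape and size, lying flat on the recess floor and the same way up as in the stack. Set the pieces down rather than dropping them, and leave the jar and the brush where they are.

Things in the scene. Friction and masses are not known exactly. Their poses are not given: they have to be found in the camera images.
- small_collar: The smaller of two steel ring collars: 28 mm across, 26 mm high, with a 10 mm hole down its middle; 0.09 kg. On top of the stack at the start, standing upright on the large collar. Origin: centre of its underside; z is its axis, up.
- big_collar: The larger steel ring collar: 48 mm across, 24 mm high, 16 mm hole; 0.28 kg. Stands on the V-block at the start. Origin: centre of its underside; z is its axis, up.
- vblock: Steel V-block, 70 mm long (its x) by 50 mm wide (its y) by 28 mm high, with a V groove 26 mm wide and 13 mm deep along its length in the top face; 0.65 kg. Its two long sides are flat and upright. Lies on the plate at the start, turned up to 0.3 rad from it. Origin: centre of its underside; z up. The same when turned half round.
- plate: Aluminium tooling plate, 120 mm long (its x) by 60 mm wide (its y) by 26 mm high, two rows of five small dark holes in its top; 0.5 kg. Bottom of the stack, lying on the bench. Origin: centre of its underside; z up. The same when turned half round.
- small_nest: Low tile of brown wood with one round (44 mm) recess lined in grey felt, fixed to the bench, 60 by 60 mm and 9 mm high. The recess is 5 mm deep (its floor is 4 mm above the bench), centred on the tile; it belongs to the small collar, 8 mm clear all round. Origin: centre of the tile's underside, z up.
- big_nest: Low tile of brown wood with one round (64 mm) recess lined in grey felt, fixed to the bench, 80 by 80 mm and 9 mm high. The recess is 5 mm deep (its floor is 4 mm above the bench), centred on the tile; it belongs to the large collar, 8 mm clear all round. Origin: centre of the tile's underside, z up.
- vblock_nest: Low tile of brown wood with one rectangular (86 by 66 mm) recess lined in grey felt, fixed to the bench, 102 by 82 mm and 9 mm high. The recess is 5 mm deep (its floor is 4 mm above the bench), centred on the tile; it belongs to the V-block, 8 mm clear all round. Origin: centre of the tile's underside, z up; the long side of the recess runs along x.
- plate_nest: Low tile of brown wood with one rectangular (136 by 76 mm) recess lined in grey felt, fixed to the bench, 152 by 92 mm and 9 mm high. The recess is 5 mm deep (its floor is 4 mm above the bench), centred on the tile; it belongs to the tooling plate, 8 mm clear all round. Origin: centre of the tile's underside, z up; the long side of the recess runs along x.
- jar: Bystander: amber glass jar with a steel lid, 52 mm across, 70 mm high, standing on the far side of the work. Origin: centre of its underside. To be left alone.
- brush: Bystander: flat brush with a wooden handle and grey bristles, about 200 mm long, lying on the bench at the far edge of the mat, roughly along y. To be left alone.
Not all that is in view belongs to the job. Leave any orange look-alike of the big_collar alone.

How it is judged:
By the outcome, as a careful person would: the job done as asked, in the order asked, and still so for the second after the job is handed in, with the robot touching nothing.
It also fails if it takes over 112 s, if anything falls off the work surface, if the arm or the gripper's body presses on something with over 40 N, if the wrist force passes 120 N, or if a joint passes its speed limit or range.

## Working session

There is one attempt and no reset: what is moved stays moved. The work goes in short steps, Python scripts to look and compute and a shell command to move; the robot and the scene stay as the last step left them, time stands still between calls to the robot, and variables do not carry over. Pictures are saved under pics/ and viewed, at most 15 in all, crops included, and the job is handed in when it is done.

```bash
mkdir -p pics; ls; cat > h.py <<'E'
import numpy as np,cv2
from bench import *
def save(c,n): cv2.imwrite('pics/'+n+'.png',c['frame'][:,:,::-1])
def ray(c,u,v):
    K=np.array(c['mtx']);T=np.array(c['extrinsics'])
    d=np.linalg.inv(K)@[u,v,1]; d=T[:3,:3]@[d[0],-d[1],-d[2]]
    return T[:3,3],d
def px2w(c,u,v,z):
    o,d=ray(c,u,v); return o+d*(z-o[2])/d[2]
def w2px(c,p):
    K=np.array(c['mtx']);T=np.array(c['extrinsics'])
    q=np.linalg.inv(T)@np.append(p,1); q=K@[q[0],-q[1],-q[2]]; return q[:2]/q[2]
E
python3 - <<'E'
from h import *
np.set_printoptions(precision=4,suppress=True)
o=get_obs();print(o)
for n in ['scene','side']:
    c=camera(n);save(c,n+'0');print({k:v for k,v in c.items() if k!='frame'})
    for k in 'small_collar big_collar vblock plate small_nest big_nest vblock_nest plate_nest jar brush'.split():
        print(k,[(np.round(r['xyz'],3).tolist(),round(r['confidence'],2)) for r in spot_in(c,k)][:3])
E
```

```text
pics
{'time_s': 0.0, 'q': array([ 0.9487,  0.1816,  1.608 , -0.    ,  1.3538, -0.2063]), 'dq': array([ 0.0008, -0.0011,  0.0004, -0.0007,  0.0008, -0.0002]), 'joint_efforts': array([ -0.0015, -44.4866, -35.1342,  -0.0004,   0.0088,   0.    ]), 'eef_pos': array([0.2319, 0.5256, 0.2554]), 'eef_rot': array([-0.0003,  0.2064,  0.9785, -0.0008]), 'wrist_force': array([ 0.3777, -0.7714,  0.4118]), 'torque': array([-0.0466, -0.0416, -0.0307]), 'grasp_force': 0.0, 'opening': 0.9971644012041457}
{'mtx': array([[441.7501,   0.    , 318.3443],
       [  0.    , 441.7501, 239.4665],
       [  0.    ,   0.    ,   1.    ]]), 'extrinsics': array([[ 0.6243, -0.641 ,  0.4466,  0.9146],
       [ 0.7811,  0.503 , -0.37  , -0.2875],
       [ 0.0125,  0.5798,  0.8147,  0.7445],
       [ 0.    ,  0.    ,  0.    ,  1.    ]]), 'shot': 1}
small_collar [([0.649, 0.209, 0.005], 0.44)]
big_collar [([0.302, -0.259, 0.022], 0.96), ([0.426, -0.27, 0.073], 0.82)]
vblock [([0.435, -0.279, 0.048], 0.76)]
plate [([0.454, -0.278, 0.026], 0.59)]
small_nest [([0.48, -0.003, 0.008], 0.58)]
big_nest [([0.594, -0.256, 0.002
[... 429 characters left out ...]
       [-0.0169,  0.8029,  0.5959,  0.8   ],
       [ 0.    ,  0.    ,  0.    ,  1.    ]]), 'shot': 2}
small_collar [([0.408, -0.276, 0.099], 0.64)]
big_collar [([0.398, -0.283, 0.078], 0.9), ([0.292, -0.263, 0.022], 0.59), ([0.788, 0.031, 0.013], 0.29)]
vblock [([0.386, -0.292, 0.047], 0.84), ([0.665, -0.001, 0.049], 0.21)]
plate [([0.378, -0.301, 0.022], 0.6)]
small_nest [([0.481, 0.0, 0.006], 0.96), ([0.409, -0.277, 0.101], 0.51)]
big_nest [([0.586, -0.256, 0.005], 0.94)]
vblock_nest [([0.357, 0.294, 0.003], 0.76), ([0.481, -0.004, 0.01], 0.74)]
plate_nest [([0.646, 0.209, 0.003], 0.88)]
jar [([0.667, -0.001, 0.048], 0.9), ([0.409, -0.274, 0.1], 0.6)]
brush [([0.788, 0.034, 0.015], 0.77)]
```

View pics/scene0.png

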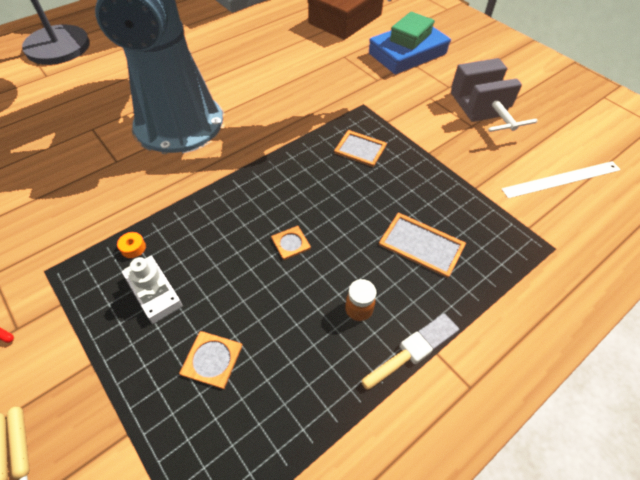

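View pics/side0.png

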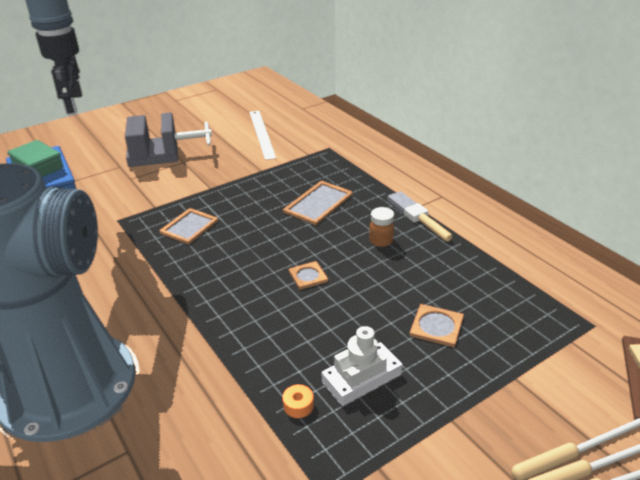

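The scene shows the stack near (150,285) and the orange look-alike at (131,245). The four nests are at (212,358), (291,242), (361,148) and (423,244), and the jar at (361,300). In the side view the stack is at (363,355) and the orange ring at (298,401).

```bash
cat >> h.py <<'E'
from scipy.spatial.transform import Rotation as R
def ortho(c,x0,x1,y0,y1,z,s=2000):
    # image: col=(x-x0)*s, row=(y-y0)*s
    pts=np.array([[x0,y0],[x1,y0],[x1,y1],[x0,y1]])
    src=np.float32([w2px(c,[*p,z]) for p in pts]); dst=np.float32((pts-[x0,y0])*s)
    return cv2.warpPerspective(c['frame'],cv2.getPerspectiveTransform(src,dst),(int((x1-x0)*s),int((y1-y0)*s)))
def plan(x,y,z,yaw):
    """tool shift + turn about tool z so that TCP at x,y,z, pointing down, closing line (y_tool) at world angle yaw"""
    o=get_obs();q=o['eef_rot'];M=R.from_quat([q[1],q[2],q[3],q[0]])
    sh=M.inv().apply(np.array([x,y,z])-o['eef_pos'])
    yt=M.apply([0,1,0]);cur=np.arctan2(yt[1],yt[0])
    dl=(cur-yaw+np.pi/2)%np.pi-np.pi/2   # tool z is down -> world ccw = -tool z
    tilt=M.apply([0,0,1])
    print('shift',np.round(sh,4),'turn_z',round(dl,3),'alt',round(dl-np.sign(dl)*np.pi,3),'q6',round(o['q'][5],2),'yaw',round(cur,3),'pos',np.round(o['eef_pos'],4),'z',np.round(tilt,3))
E
python3 - <<'E'
from h import *
for n in ['scene','side']:
    c=camera(n)
    for k,x,y in [('small',.48,0),('big',.59,-.256),('v',.358,.292),('plate',.65,.21)]:
        im=ortho(c,x-.12,x+.12,y-.12,y+.12,.009)
        hsv=cv2.cvtColor(im,cv2.COLOR_RGB2HSV)
        m=((hsv[:,:,1]>90)&(hsv[:,:,2]>90)).astype(np.uint8)
        m=cv2.morphologyEx(m,cv2.MORPH_CLOSE,np.ones((5,5)))
        cs,_=cv2.findContours(m,cv2.RETR_EXTERNAL,cv2.CHAIN_APPROX_NONE)
        cs=[q for q in cs if cv2.contourArea(q)>8000 ]
        for q in cs:
            r=cv2.minAreaRect(q)
            print(n,k,np.round([r[0][0]/2000+x-.12,r[0][1]/2000+y-.12],4),np.round(np.array(r[1])/2,1),round(r[2],1))
plan(.415,-.275,.30,0)
E
```

```text
scene small [ 0.4805 -0.0012] [66.4 68.6] 78.5
scene big [ 0.5927 -0.2532] [86.2 84.9] 34.2
scene v [0.3593 0.2968] [111.2  95.7] 24.6
scene v [0.3578 0.2917] [239.5 239.5] 90.0
scene plate [0.648  0.2078] [157.9 101.8] 20.4
side small [ 0.4786 -0.0037] [72.1 65.6] 78.0
side big [ 0.5899 -0.256 ] [90.7 84.2] 34.5
side v [0.3572 0.2957] [114.4  92.7] 24.9
side plate [0.6459 0.2063] [165.9 100.9] 20.6
shift [-0.4907 -0.6589 -0.0437] turn_z 1.155 alt -1.987 q6 -0.21 yaw 1.155 pos [0.2322 0.526  0.2563] z [-0.  0. -1.]
```

```bash
python3 -m jog '[-0.49,-0.66,-0.06,0,0,1.155,0, -0.49,-0.66,-0.06,0,0,1.155,0, -0.49,-0.66,-0.06,0,0,1.155,0, -0.49,-0.66,-0.06,0,0,1.155,0, -0.49,-0.66,-0.06,0,0,1.155,0, -0.49,-0.66,-0.06,0,0,1.155,0, -0.49,-0.66,-0.06,0,0,1.155,0, -0.49,-0.66,-0.06,0,0,1.155,0, -0.49,-0.66,-0.06,0,0,1.155,0, -0.49,-0.66,-0.06,0,0,1.155,0, -0.49,-0.66,-0.06,0,0,1.155,0, -0.49,-0.66,-0.06,0,0,1.155,0, -0.49,-0.66,-0.06,0,0,1.155,0, -0.49,-0.66,-0.06,0,0,1.155,0, -0.49,-0.66,-0.06,0,0,1.155,0, -0.49,-0.66,-0.06,0,0,1.155,0, -0.49,-0.66,-0.06,0,0,1.155,0]'
python3 - <<'E'
from h import *
plan(.415,-.275,.30,0);print(get_obs()['q'])
c=camera('wrist');save(c,'w1');print(c['mtx'],c['extrinsics'])
for k in ['small_collar','big_collar','vblock','plate']: print(k,[(np.round(r['xyz'],4).tolist(),round(r['confidence'],2)) for r in spot_in(c,k)][:3])
E
```

```text
time_s: 3.32
eef_pos: [0.414, -0.2742, 0.3165]
eef_rot: [0.0, 0.706, 0.708, 0.0]
wrist_force: [-0.1, -0.4, 0.0]
opening: 1.002
grasp_force: 0.0
shift [-0.0008  0.001   0.0165] turn_z 0.002 alt -3.14 q6 -0.83 yaw 0.002 pos [ 0.414  -0.2742  0.3165] z [ 0. -0. -1.]
[-8.24665745e-01 -4.54929018e-02  1.72479676e+00  1.28528612e-04
  1.46195406e+00 -8.26415722e-01]
[[412.99858558   0.         311.15551138]
 [  0.         412.99858558 237.17176326]
 [  0.           0.           1.        ]] [[ 9.99998677e-01 -1.26513799e-03 -1.02251273e-03  4.14215038e-01]
 [ 1.51707530e-03  9.52168586e-01  3.05569439e-01 -1.95480940e-01]
 [ 5.87016998e-04 -3.05570586e-01  9.52169246e-01  4.33685826e-01]
 [ 0.00000000e+00  0.00000000e+00  0.00000000e+00  1.00000000e+00]]
small_collar [([0.4141, -0.2693, 0.1057], 0.77)]
big_collar [([0.2953, -0.2581, 0.0225], 0.95), ([0.4025, -0.2617, 0.0767], 0.62)]
vblock [([0.3877, -0.2612, 0.0514], 0.63)]
plate [([0.4344, -0.2675, 0.0253], 0.72)]
```

View pics/w1.png

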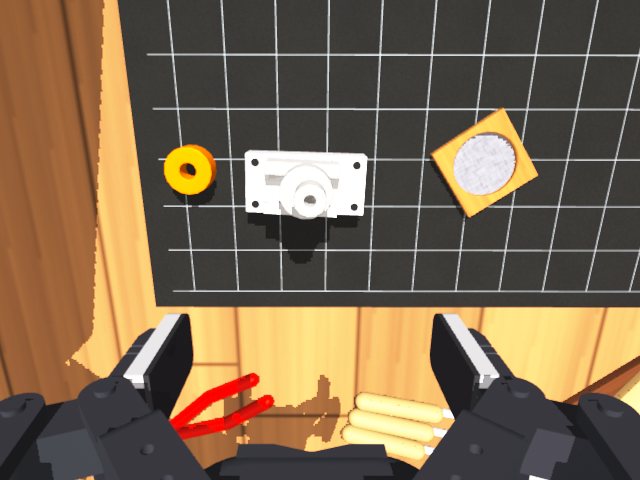

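```bash
python3 - <<'E'
from h import *
c=camera('wrist')
for n,u,v,z in [('sc',310.5,200,.104),('bc topleft',281,190,.078),('pTL',246,152,.026),('pTR',367,156,.026),('pBR',365,215,.026),('pBL',246,210,.026),('or',190,169,.022)]:
    print(n,np.round(px2w(c,u,v,z),4))
im=cv2.resize(c['frame'][130:240,220:390],None,fx=4.5,fy=4.5,interpolation=cv2.INTER_CUBIC)
cv2.imwrite('pics/w1c.png',im[:,:,::-1])
E
```

```text
sc [ 0.414  -0.2704  0.104 ]
bc topleft [ 0.3882 -0.2674  0.078 ]
pTL [ 0.3512 -0.2403  0.026 ]
pTR [ 0.469  -0.2441  0.026 ]
pBR [ 0.4695 -0.3035  0.026 ]
pBL [ 0.3485 -0.2983  0.026 ]
or [ 0.2941 -0.2574  0.022 ]
```

View pics/w1c.png

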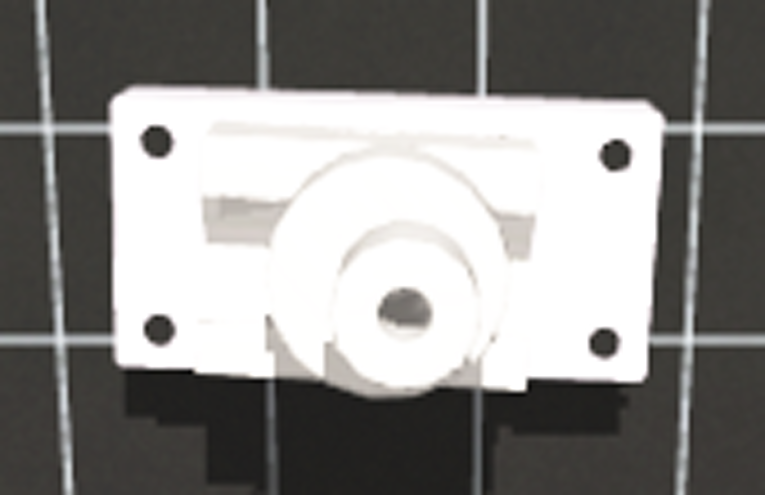

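The small collar's hole is at crop (405,308), about (0.414,-0.2695) at z 0.104. The plate and V-block are turned only about -0.04 and -0.06 rad.

```bash
python3 -m jog '[0.005,0,0.06,0,0,0,0, 0.005,0,0.12,0,0,0,0, 0.005,0,0.17,0,0,0,0.3, 0.005,0,0.195,0,0,0,0.3, 0.005,0,0.2045,0,0,0,0.3, 0.005,0,0.2045,0,0,0,0.4, 0.005,0,0.2045,0,0,0,1, 0.005,0,0.2045,0,0,0,1, 0.005,0,0.2045,0,0,0,1, 0.005,0,0.2045,0,0,0,1, 0.005,0,0.2045,0,0,0,1]'
python3 - <<'E'
from h import *
plan(.4795,-.0025,.12,0)
E
```

```text
time_s: 5.0
eef_pos: [0.4149, -0.2716, 0.1136]
eef_rot: [0.002, 0.707, 0.707, -0.0]
wrist_force: [-0.3, 1.4, 5.9]
opening: 0.293
grasp_force: 59.3
shift [ 0.2691  0.0647 -0.0069] turn_z 0.0 alt -3.142 q6 -0.82 yaw 0.0 pos [ 0.4149 -0.2716  0.1136] z [ 0.002 -0.002 -1.   ]
```

```bash
python3 -m jog '[0,0,-0.01,0,0,0,1, 0,0,-0.03,0,0,0,1, 0,0,-0.08,0,0,0,1, 0,0,-0.13,0,0,0,1,0,0,-0.13,0,0,0,1]'
python3 - <<'E'
from h import *
plan(.4795,-.0025,.12,0)
c=camera('wrist');save(c,'w2')
E
```

```text
time_s: 5.62
eef_pos: [0.4158, -0.2726, 0.2471]
eef_rot: [0.005, 0.707, 0.707, -0.0]
wrist_force: [0.4, 0.5, -0.8]
opening: 0.293
grasp_force: 59.2
shift [0.271  0.0629 0.1256] turn_z 0.0 alt -3.141 q6 -0.82 yaw 0.0 pos [ 0.4158 -0.2726  0.2471] z [ 0.007 -0.007 -1.   ]
```

View pics/w2.png

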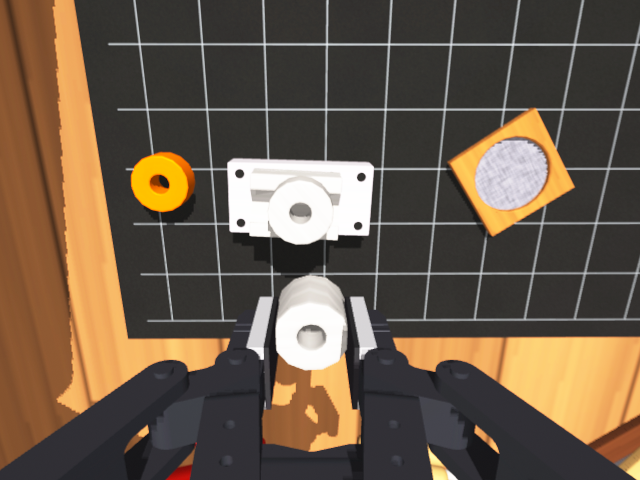

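```bash
python3 - <<'E'
from h import *
c=camera('wrist')
print('held',px2w(c,311.5,336,.2385),'big',px2w(c,301,211,.078))
P=[px2w(c,*p,.009) for p in [(535,109),(574,186),(493,235),(449,161)]]
print('nest',np.mean(P,0),[round(np.linalg.norm(P[i]-P[i-1]),4) for i in range(4)])
for n,p in [('pTL',(229,161)),('pTR',(373,164)),('pBR',(370,236)),('pBL',(229,231))]: print(n,px2w(c,*p,.026))
print('vb edge',px2w(c,251,169,.054),px2w(c,342,174,.054))
plan(.4795,-.0025,.15,0)
E
```

```text
held [ 0.41528616 -0.26727305  0.2385    ] big [ 0.40858694 -0.26477678  0.078     ]
nest [ 0.58838304 -0.25027358  0.009     ] [np.float64(0.0782), np.float64(0.0775), np.float64(0.0779), np.float64(0.0805)]
pTL [ 0.34986475 -0.23659788  0.026     ]
pTR [ 0.46587653 -0.23906796  0.026     ]
pBR [ 0.46613597 -0.3001218   0.026     ]
pBL [ 0.34624149 -0.29551219  0.026     ]
vb edge [ 0.37122865 -0.23878978  0.054     ] [ 0.43883315 -0.24255196  0.054     ]
shift [0.2682 0.0656 0.0921] turn_z 0.0 alt -3.142 q6 -0.82 yaw 0.0 pos [ 0.4139 -0.2706  0.2423] z [ 0.001 -0.001 -1.   ]
```

```bash
python3 -m jog '[0.266,0.065,0.08,0,0,0,1, 0.266,0.065,0.08,0,0,0,1, 0.266,0.065,0.08,0,0,0,1, 0.266,0.065,0.08,0,0,0,1, 0.266,0.065,0.08,0,0,0,1, 0.266,0.065,0.08,0,0,0,1, 0.266,0.065,0.08,0,0,0,1, 0.266,0.065,0.08,0,0,0,1]'
python3 - <<'E'
from h import *
plan(.4795,-.0055,.038,0)
c=camera('wrist');save(c,'w3');print(np.array(c['extrinsics'])[:3,3])
E
```

```text
time_s: 6.72
eef_pos: [0.4788, -0.0057, 0.1617]
eef_rot: [-0.0, 0.708, 0.707, -0.0]
wrist_force: [0.1, 0.4, -0.3]
opening: 0.291
grasp_force: 59.2
shift [0.0002 0.0008 0.1237] turn_z -0.001 alt 3.14 q6 -0.26 yaw -0.001 pos [ 0.4788 -0.0057  0.1617] z [-0. -0. -1.]
[0.47931794 0.07310047 0.27885779]
```

View pics/w3.png

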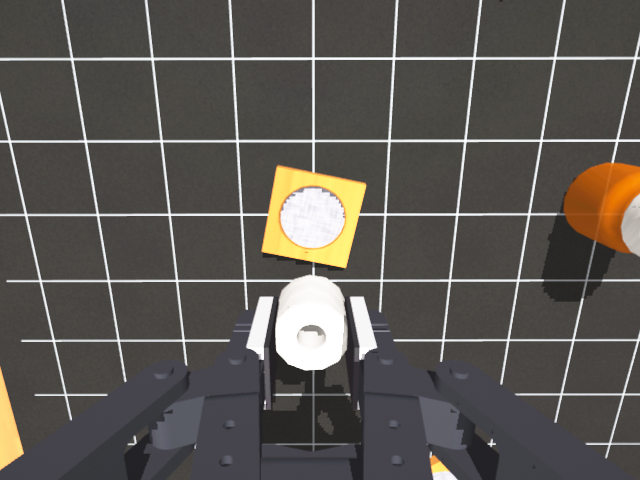

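```bash
python3 - <<'E'
from h import *
c=camera('wrist')
P=[px2w(c,*p,.009) for p in [(278,166),(366,183),(346,268),(262,252)]]
print('nest',np.mean(P,0),[round(np.linalg.norm(P[i]-P[i-1]),4) for i in range(4)],px2w(c,313,218,.006))
print('held',px2w(c,312,336,.1537))
plan(.4795,-.0055,.038,0)
E
```

```text
nest [ 4.80597443e-01 -4.76635285e-04  9.00000000e-03] [np.float64(0.0608), np.float64(0.0588), np.float64(0.0614), np.float64(0.0599)] [ 0.48062558 -0.00079741  0.006     ]
held [ 0.47959892 -0.00299884  0.1537    ]
shift [0.0002 0.0005 0.124 ] turn_z -0.002 alt 3.14 q6 -0.26 yaw -0.002 pos [ 0.4789 -0.0057  0.162 ] z [ 0. -0. -1.]
```

```bash
python3 -m jog '[0.002,0.001,0.05,0,0,0,1, 0.002,0.001,0.09,0,0,0,1, 0.002,0.001,0.11,0,0,0,1, 0.002,0.001,0.117,0,0,0,1, 0.002,0.001,0.12,0,0,0,1,0.002,0.001,0.12,0,0,0,1,0.002,0.001,0.12,0,0,0,1]'
```

```text
time_s: 7.7
eef_pos: [0.4807, -0.0029, 0.0427]
eef_rot: [0.001, 0.707, 0.707, 0.0]
wrist_force: [-0.8, 0.2, -0.4]
opening: 0.295
grasp_force: 59.2
```

```bash
python3 -m jog '[0,0,0.001,0,0,0,1,0,0,0.001,0,0,0,1,0,0,0.002,0,0,0,1,0,0,0.002,0,0,0,1]'; python3 -m jog '[0,0,0.001,0,0,0,1,0,0,0.001,0,0,0,1]'
```

```text
time_s: 8.2
eef_pos: [0.4798, -0.0026, 0.0397]
eef_rot: [-0.0, 0.707, 0.707, -0.0]
wrist_force: [0.1, -0.8, -1.8]
opening: 0.293
grasp_force: 59.2
time_s: 8.45
eef_pos: [0.4799, -0.0026, 0.0396]
eef_rot: [-0.0, 0.707, 0.707, -0.0]
wrist_force: [-4.7, 1.7, 11.2]
opening: 0.294
grasp_force: 60.5
```

```bash
python3 -m jog '[0,0,0,0,0,0,0.5, 0,0,0,0,0,0,0.4, 0,0,0,0,0,0,0.4, 0,0,-0.02,0,0,0,0.3, 0,0,-0.07,0,0,0,0.2, 0,0,-0.13,0,0,0,0, -0.09,-0.02,-0.18,0,0,0,0, -0.15,-0.05,-0.2,0,0,0,0, -0.267,-0.069,-0.2,0,0,0,0, -0.267,-0.069,-0.2,0,0,0,0,-0.267,-0.069,-0.2,0,0,0,0,-0.267,-0.069,-0.2,0,0,0,0,-0.267,-0.069,-0.2,0,0,0,0,-0.267,-0.069,-0.2,0,0,0,0]'
python3 - <<'E'
from h import *
plan(.41,-.27,.25,0)
c=camera('wrist')
im=cv2.resize(c['frame'][100:330,180:460],None,fx=2.6,fy=2.6,interpolation=cv2.INTER_CUBIC)
cv2.imwrite('pics/w4.png',im[:,:,::-1])
print(np.array(c['extrinsics'])[:3,3])
E
```

```text
time_s: 10.2
eef_pos: [0.4111, -0.2683, 0.2384]
eef_rot: [-0.0, 0.707, 0.708, 0.0]
wrist_force: [-0.6, 0.5, 0.2]
opening: 1.001
grasp_force: 0.0
shift [-0.0017 -0.0011 -0.0116] turn_z 0.002 alt -3.14 q6 -0.82 yaw 0.002 pos [ 0.4111 -0.2683  0.2384] z [-0.     0.001 -1.   ]
[ 0.41144975 -0.18965082  0.35565933]
```

View pics/w4.png

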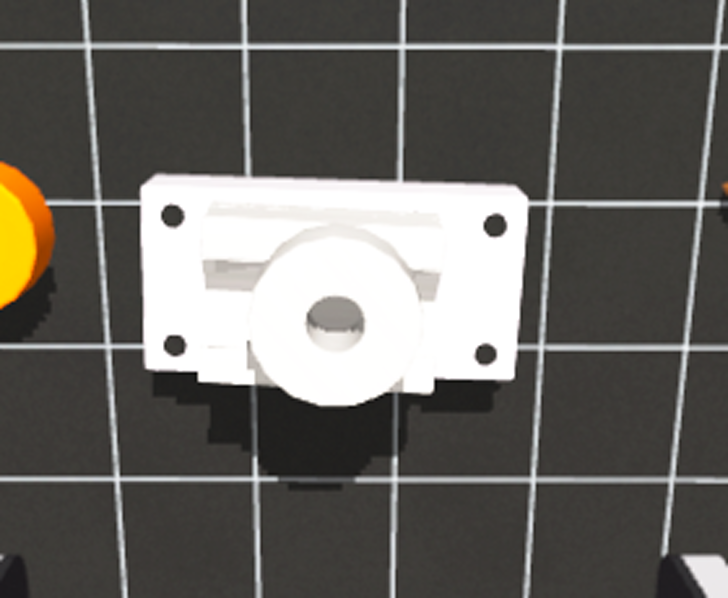

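```bash
python3 - <<'E'
from h import *
c=camera('wrist')
f=lambda u,v,z: np.round(px2w(c,180+u/2.6,100+v/2.6,z)[:2],4)
print('big',f(335,323,.078), 'plateholes',[f(*p,.026) for p in [(172,216),(495,225),(485,354),(175,345)]])
print('plate',[f(*p,.026) for p in [(145,187),(526,196),(513,380),(148,370)]],'low edge',f(155,176,0),f(518,187,0))
print('vb',[f(*p,.054) for p in [(207,216),(442,222),(433,393),(199,380)]])
plan(.41,-.27,.25,0)
E
```

```text
big [ 0.41   -0.2691] plateholes [array([ 0.3593, -0.2496]), array([ 0.4594, -0.2523]), array([ 0.458 , -0.2943]), array([ 0.3583, -0.2914])]
plate [array([ 0.3514, -0.2407]), array([ 0.4685, -0.2432]), array([ 0.4675, -0.3031]), array([ 0.3492, -0.2999])] low edge [ 0.3502 -0.241 ] [ 0.4702 -0.2445]
vb [array([ 0.3736, -0.2445]), array([ 0.4402, -0.2461]), array([ 0.4391, -0.2976]), array([ 0.3695, -0.2936])]
shift [-0.0015 -0.0012 -0.0114] turn_z 0.002 alt -3.14 q6 -0.82 yaw 0.002 pos [ 0.4112 -0.2685  0.2386] z [-0.  0. -1.]
```

```bash
python3 -m jog '[-0.001,-0.001,0.06,0,0,0,0, -0.001,-0.001,0.11,0,0,0,0, -0.001,-0.001,0.14,0,0,0,0, -0.001,-0.001,0.1525,0,0,0,0, -0.001,-0.001,0.1525,0,0,0,0.2, -0.001,-0.001,0.1525,0,0,0,0.35, -0.001,-0.001,0.1525,0,0,0,1, -0.001,-0.001,0.1525,0,0,0,1, -0.001,-0.001,0.1525,0,0,0,1, -0.001,-0.001,0.1525,0,0,0,1]'; python3 -m jog '[0,0,-0.01,0,0,0,1, 0,0,-0.03,0,0,0,1, 0,0,-0.08,0,0,0,1, 0,0,-0.1,0,0,0,1,0,0,-0.1,0,0,0,1]'
python3 - <<'E'
from h import *
plan(.590,-.2555,.13,0)
E
```

```text
time_s: 11.55
eef_pos: [0.4109, -0.2716, 0.0883]
eef_rot: [0.002, 0.707, 0.707, -0.0]
wrist_force: [-0.9, 1.4, 6.2]
opening: 0.53
grasp_force: 61.5
time_s: 12.18
eef_pos: [0.4108, -0.2716, 0.1887]
eef_rot: [0.003, 0.707, 0.707, -0.0]
wrist_force: [0.2, -0.1, -3.2]
opening: 0.53
grasp_force: 62.5
shift [0.0164 0.179  0.0593] turn_z 0.0 alt -3.142 q6 -0.83 yaw 0.0 pos [ 0.4108 -0.2716  0.1887] z [ 0.003 -0.004 -1.   ]
```

```bash
cat >> h.py <<'E'
def nest(c,x,y,h=.1):
    im=ortho(c,x-h,x+h,y-h,y+h,.009)
    hsv=cv2.cvtColor(im,cv2.COLOR_RGB2HSV)
    m=((hsv[:,:,1]>90)&(hsv[:,:,2]>90)).astype(np.uint8)
    m=cv2.morphologyEx(m,cv2.MORPH_CLOSE,np.ones((5,5)))
    cs,_=cv2.findContours(m,cv2.RETR_EXTERNAL,cv2.CHAIN_APPROX_NONE)
    for q in cs:
        if cv2.contourArea(q)>4000:
            r=cv2.minAreaRect(q); print('nest',np.round([r[0][0]/2000+x-h,r[0][1]/2000+y-h],4),np.round(np.array(r[1])/2,1),round(r[2],1))
E
python3 -m jog '[0.016,0.179,0,0,0,0,1, 0.016,0.179,0.02,0,0,0,1, 0.016,0.179,0.03,0,0,0,1, 0.016,0.179,0.03,0,0,0,1, 0.016,0.179,0.03,0,0,0,1, 0.016,0.179,0.03,0,0,0,1]'
python3 - <<'E'
from h import *
plan(.590,-.2555,.0383,0)
c=camera('wrist');save(c,'w5');nest(c,.59,-.25)
plan(.590,-.2555,.0383,0)
E
```

```text
time_s: 12.92
eef_pos: [0.5881, -0.2551, 0.1569]
eef_rot: [0.0, 0.707, 0.707, -0.0]
wrist_force: [-0.1, -0.0, -2.5]
opening: 0.526
grasp_force: 62.9
shift [-0.0004  0.0019  0.1186] turn_z -0.001 alt 3.141 q6 -0.59 yaw -0.001 pos [ 0.5881 -0.2551  0.1569] z [ 0. -0. -1.]
nest [ 0.5926 -0.2534] [80.9 81.4] 34.6
shift [-0.0002  0.0016  0.1191] turn_z -0.001 alt 3.141 q6 -0.59 yaw -0.001 pos [ 0.5882 -0.2552  0.1573] z [ 0.001 -0.001 -1.   ]
```

View pics/w5.png

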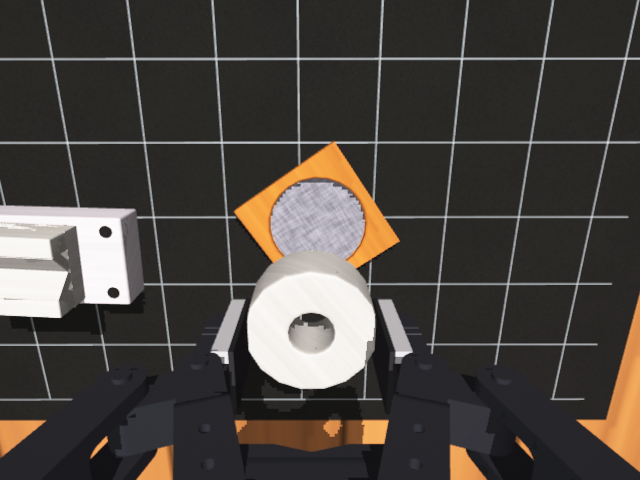

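```bash
python3 - <<'E'
from h import *
c=camera('wrist')
a,b=px2w(c,235,212,.009),px2w(c,399,241,.009);print((a+b)/2,np.linalg.norm(a-b),px2w(c,311.5,331,.147))
E
```

```text
[ 0.59338614 -0.25438019  0.009     ] 0.11177327131440858 [ 0.58879777 -0.25184599  0.147     ]
```

```bash
python3 -m jog '[-0.002,0.004,0.05,0,0,0,1, -0.002,0.004,0.09,0,0,0,1, -0.002,0.004,0.108,0,0,0,1, -0.002,0.004,0.115,0,0,0,1, -0.002,0.004,0.117,0,0,0,1, -0.002,0.004,0.117,0,0,0,1,-0.002,0.004,0.118,0,0,0,1,-0.002,0.004,0.118,0,0,0,1]'; python3 -m jog '[0,0,0.001,0,0,0,1,0,0,0.001,0,0,0,1]'
```

```text
time_s: 14.02
eef_pos: [0.5932, -0.2568, 0.0389]
eef_rot: [0.0, 0.707, 0.707, 0.0]
wrist_force: [-0.3, -0.8, -1.9]
opening: 0.527
grasp_force: 62.9
time_s: 14.28
eef_pos: [0.5932, -0.2568, 0.0384]
eef_rot: [0.0, 0.707, 0.707, 0.0]
wrist_force: [-3.2, 1.3, 4.9]
opening: 0.53
grasp_force: 63.7
```

```bash
python3 -m jog '[0,0,0,0,0,0,0.35, 0,0,0,0,0,0,0.25, 0,0,0,0,0,0,0.25, 0,0,-0.02,0,0,0,0.2, 0,0,-0.07,0,0,0,0.1, 0,0,-0.13,0,0,0,0, -0.014,-0.04,-0.18,0,0,0.4,0, -0.014,-0.188,-0.2,0,0,1.61,0, -0.014,-0.188,-0.2,0,0,1.61,0, -0.014,-0.188,-0.2,0,0,1.61,0, -0.014,-0.188,-0.2,0,0,1.61,0, -0.014,-0.188,-0.2,0,0,1.61,0, -0.014,-0.188,-0.2,0,0,1.61,0, -0.014,-0.188,-0.2,0,0,1.61,0, -0.014,-0.188,-0.2,0,0,1.61,0, -0.014,-0.188,-0.2,0,0,1.61,0, -0.014,-0.188,-0.2,0,0,1.61,0, -0.014,-0.188,-0.2,0,0,1.61,0, -0.014,-0.188,-0.2,0,0,1.61,0]'
python3 - <<'E'
from h import *
plan(.4055,-.2705,.058,1.53)
c=camera('wrist')
cv2.imwrite('pics/w6.png',c['frame'][:,:,::-1]);print(np.array(c['extrinsics'])[:3,3])
E
```

```text
time_s: 16.65
eef_pos: [0.4049, -0.2707, 0.2374]
eef_rot: [0.0, 1.0, -0.019, 0.0]
wrist_force: [0.3, 0.7, -0.2]
opening: 0.999
grasp_force: 0.0
shift [ 0.0006 -0.0002  0.1794] turn_z 0.002 alt -3.139 q6 0.78 yaw -1.609 pos [ 0.4049 -0.2707  0.2374] z [ 0. -0. -1.]
[ 0.48381052 -0.27346927  0.35451261]
```

View pics/w6.png

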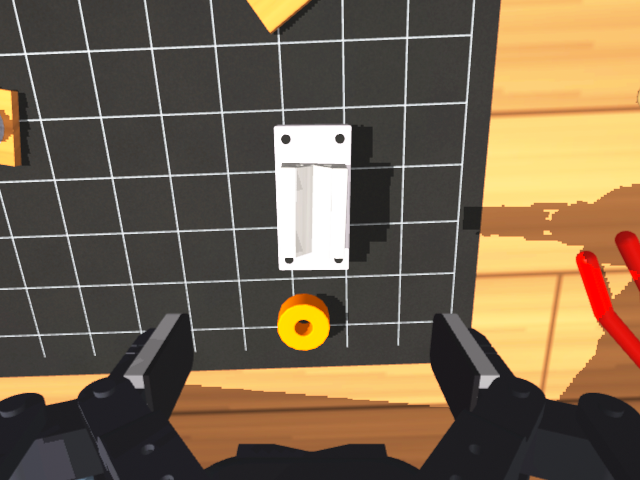

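```bash
python3 - <<'E'
from h import *
c=camera('wrist')
for p in [(281,166,.054),(350,166,.054),(280,258,.054),(349,258,.054),(274,127,.026),(352,126,.026),(349,270,.026),(280,270,.026)]: print(p,np.round(px2w(c,*p),4))
im=cv2.resize(c['frame'][110:290,240:400],None,fx=3.3,fy=3.3,interpolation=cv2.INTER_CUBIC).astype(float)
cv2.imwrite('pics/w6c.png',np.clip((im[:,:,::-1]-130)*2,0,255))
E
```

```text
(281, 166, 0.054) [ 0.4421 -0.2496  0.054 ]
(350, 166, 0.054) [ 0.4402 -0.2995  0.054 ]
(280, 258, 0.054) [ 0.3711 -0.2445  0.054 ]
(349, 258, 0.054) [ 0.3691 -0.298   0.054 ]
(274, 127, 0.026) [ 0.4683 -0.2438  0.026 ]
(352, 126, 0.026) [ 0.4667 -0.3038  0.026 ]
(349, 270, 0.026) [ 0.3474 -0.3002  0.026 ]
(280, 270, 0.026) [ 0.3496 -0.2411  0.026 ][ WARN:0@0.444] global loadsave.cpp:1063 imwrite_ Unsupported depth image for selected encoder is fallbacked to CV_8U.
```

View pics/w6c.png

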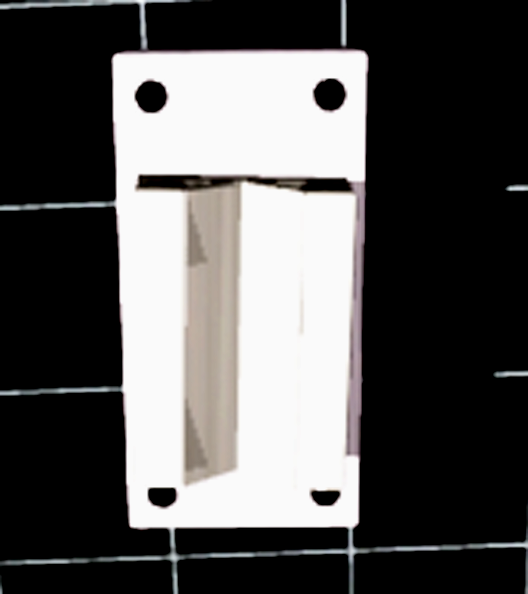

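```bash
python3 - <<'E'
from h import *
c=camera('wrist')
for a,b in [((186,190),(184,485)),((302,193),(298,488)),((356,193),(346,488))]:
    A,B=[px2w(c,240+p[0]/3.3,110+p[1]/3.3,.054) for p in (a,b)]
    print(np.round(A,4),np.round(B,4),np.arctan2(*(A-B)[1::-1]))
plan(.4055,-.2705,.058,1.53)
E
```

```text
[ 0.4406 -0.2607  0.054 ] [ 0.3715 -0.2567  0.054 ] -0.05682585864451353
[ 0.4389 -0.2861  0.054 ] [ 0.3697 -0.2835  0.054 ] -0.037537236320193214
[ 0.4384 -0.298   0.054 ] [ 0.3693 -0.2948  0.054 ] -0.045790552333383236
shift [ 6.000e-04 -1.000e-04  1.792e-01] turn_z 0.002 alt -3.14 q6 0.78 yaw -1.61 pos [ 0.4049 -0.2706  0.2372] z [-0.  0. -1.]
```

```bash
python3 -m jog '[0,0.001,0.06,0,0,0,0, 0,0.001,0.12,0,0,0,0, 0,0.001,0.16,0,0,0,0, 0,0.001,0.175,0,0,0,0, 0,0.001,0.179,0,0,0,0.15, 0,0.001,0.179,0,0,0,0.33, 0,0.001,0.179,0,0,0,1, 0,0.001,0.179,0,0,0,1, 0,0.001,0.179,0,0,0,1, 0,0.001,0.179,0,0,0,1]'; python3 -m jog '[0,0,-0.005,0,0,0,1, 0,0,-0.02,0,0,0,1, 0,0,-0.06,0,0,0,1, 0,0,-0.11,0,0,0,1,0,0,-0.14,0,0,0,1,0,0,-0.14,0,0,0,1,0,0,-0.14,0,0,0,1]'
python3 - <<'E'
from h import *
plan(.358,.296,.17,.43+np.pi/2);o=get_obs();print(o['q'])
c=camera('wrist');save(c,'w7')
E
```

```text
time_s: 18.05
eef_pos: [0.406, -0.2728, 0.0602]
eef_rot: [0.001, 1.0, -0.02, 0.001]
wrist_force: [0.2, 0.4, 7.8]
opening: 0.568
grasp_force: 64.2
time_s: 18.92
eef_pos: [0.4041, -0.2708, 0.1969]
eef_rot: [-0.001, 1.0, -0.02, -0.001]
wrist_force: [-0.6, 0.8, -6.2]
opening: 0.566
grasp_force: 64.9
shift [-0.0682 -0.5645  0.028 ] turn_z -0.469 alt 2.672 q6 0.77 yaw -1.61 pos [ 0.4041 -0.2708  0.1969] z [-0.002  0.002 -1.   ]
[-8.35014384e-01  4.71596918e-02  1.88149883e+00 -3.22577041e-05
  1.21530693e+00  7.74961959e-01]
```

View pics/w7.png

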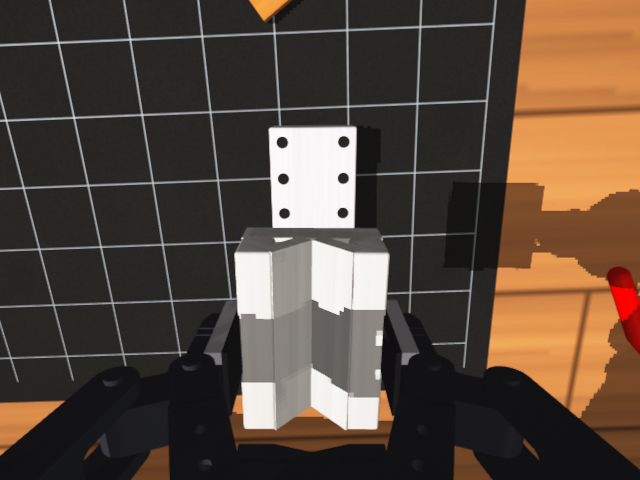

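```bash
python3 -m jog '[-0.068,-0.5645,0,0,0,-0.469,1, -0.068,-0.5645,0,0,0,-0.469,1, -0.068,-0.5645,0,0,0,-0.469,1, -0.068,-0.5645,0,0,0,-0.469,1, -0.068,-0.5645,0,0,0,-0.469,1, -0.068,-0.5645,0,0,0,-0.469,1, -0.068,-0.5645,0,0,0,-0.469,1, -0.068,-0.5645,0,0,0,-0.469,1, -0.068,-0.5645,0,0,0,-0.469,1, -0.068,-0.5645,0,0,0,-0.469,1, -0.068,-0.5645,0,0,0,-0.469,1, -0.068,-0.5645,0,0,0,-0.469,1, -0.068,-0.5645,0,0,0,-0.469,1, -0.068,-0.5645,0,0,0,-0.469,1, -0.068,-0.5645,0,0,0,-0.469,1]'
python3 - <<'E'
from h import *
plan(.358,.296,.0382,.43+np.pi/2)
c=camera('wrist');save(c,'w8');nest(c,.36,.296)
plan(.358,.296,.0382,.43+np.pi/2)
E
```

```text
time_s: 20.85
eef_pos: [0.3593, 0.2947, 0.1984]
eef_rot: [-0.0, 0.977, 0.213, 0.0]
wrist_force: [-0.2, -0.6, -6.5]
opening: 0.57
grasp_force: 66.1
shift [-0.0007 -0.0018  0.1602] turn_z -0.001 alt 3.14 q6 1.57 yaw -1.142 pos [0.3593 0.2947 0.1984] z [ 0.  0. -1.]
nest [0.3768 0.3068] [65.1 83.7] 24.6
shift [-0.0007 -0.0016  0.1602] turn_z -0.001 alt 3.141 q6 1.57 yaw -1.142 pos [0.3593 0.2948 0.1984] z [ 0.  0. -1.]
```

View pics/w8.png

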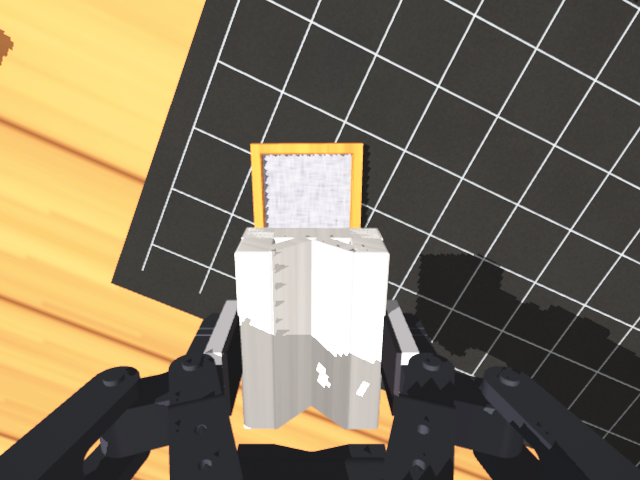

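```bash
python3 - <<'E'
from h import *
c=camera('wrist')
a,b=px2w(c,250,143,.009),px2w(c,363,143.5,.009); d=np.array([-(b-a)[1],(b-a)[0],0]);d/=np.linalg.norm(d);
print(a,b,np.linalg.norm(b-a),np.arctan2(d[1],d[0]))
t=np.array([np.cos(.43),np.sin(.43),0]);print('nest',(a+b)/2-.051*t)
e,f=px2w(c,236,252,.192),px2w(c,388.5,251,.192);print('blk',(e+f)/2-.035*t,np.linalg.norm(e-f),np.arctan2((f-e)[1],(f-e)[0])+np.pi/2)
E
```

```text
[0.38832623 0.35729775 0.009     ] [0.42215444 0.28247393 0.009     ] 0.08211548085579624 0.42460292181687403
nest [0.35888309 0.29862543 0.009     ]
blk [0.35892207 0.2943739  0.192     ] 0.048478621620456776 0.43617570844128273
```

```bash
python3 -m jog '[0.001,-0.003,0.06,0,0,0,1, 0.001,-0.003,0.12,0,0,0,1, 0.001,-0.003,0.148,0,0,0,1, 0.001,-0.003,0.155,0,0,0,1, 0.001,-0.003,0.158,0,0,0,1, 0.001,-0.003,0.158,0,0,0,1,0.001,-0.003,0.159,0,0,0,1,0.001,-0.003,0.159,0,0,0,1]'; python3 -m jog '[0,0,0.001,0,0,0,1,0,0,0.001,0,0,0,1]'
```

```text
time_s: 21.95
eef_pos: [0.3592, 0.2985, 0.04]
eef_rot: [-0.0, 0.977, 0.213, 0.001]
wrist_force: [0.1, 0.6, -5.4]
opening: 0.568
grasp_force: 66.3
time_s: 22.2
eef_pos: [0.3587, 0.2982, 0.0383]
eef_rot: [0.0, 0.977, 0.213, 0.0]
wrist_force: [-0.2, 0.6, -4.0]
opening: 0.567
grasp_force: 66.3
```

```bash
python3 -m jog '[0,0,0.001,0,0,0,1,0,0,0.001,0,0,0,1]'
```

```text
time_s: 22.45
eef_pos: [0.3587, 0.2983, 0.0382]
eef_rot: [0.0, 0.977, 0.213, -0.0]
wrist_force: [-5.0, -1.8, 8.7]
opening: 0.567
grasp_force: 68.0
```

```bash
python3 -m jog '[0,0,0,0,0,0,0.3, 0,0,0,0,0,0,0.2, 0,0,0,0,0,0,0.2, 0,0,-0.02,0,0,0,0.1, 0,0,-0.07,0,0,0,0, 0,0,-0.13,0,0,0,0, -0.192,0.539,-0.2,0,0,0.458,0, -0.192,0.539,-0.2,0,0,0.458,0, -0.192,0.539,-0.2,0,0,0.458,0, -0.192,0.539,-0.2,0,0,0.458,0, -0.192,0.539,-0.2,0,0,0.458,0, -0.192,0.539,-0.2,0,0,0.458,0, -0.192,0.539,-0.2,0,0,0.458,0, -0.192,0.539,-0.2,0,0,0.458,0, -0.192,0.539,-0.2,0,0,0.458,0, -0.192,0.539,-0.2,0,0,0.458,0, -0.192,0.539,-0.2,0,0,0.458,0, -0.192,0.539,-0.2,0,0,0.458,0, -0.192,0.539,-0.2,0,0,0.458,0, -0.192,0.539,-0.2,0,0,0.458,0, -0.192,0.539,-0.2,0,0,0.458,0, -0.192,0.539,-0.2,0,0,0.458,0, -0.192,0.539,-0.2,0,0,0.458,0, -0.192,0.539,-0.2,0,0,0.458,0, -0.192,0.539,-0.2,0,0,0.458,0, -0.192,0.539,-0.2,0,0,0.458,0]' | head -3
python3 - <<'E'
from h import *
c=camera('wrist');save(c,'w9')
im=ortho(c,.33,.49,-.33,-.215,.026)
g=im.min(2);m=(g>150).astype(np.uint8)
cs,_=cv2.findContours(cv2.morphologyEx(m,cv2.MORPH_OPEN,np.ones((9,9))),cv2.RETR_EXTERNAL,cv2.CHAIN_APPROX_NONE)
q=max(cs,key=cv2.contourArea);r=cv2.minAreaRect(q);print([r[0][0]/2000+.33,r[0][1]/2000-.33],np.array(r[1])/2,r[2])
plan(.409,-.272,.034,np.pi/2-.03)
E
```

```text
invalid input
Traceback (most recent call last):
ValueError: max() iterable argument is empty
```

View pics/w9.png

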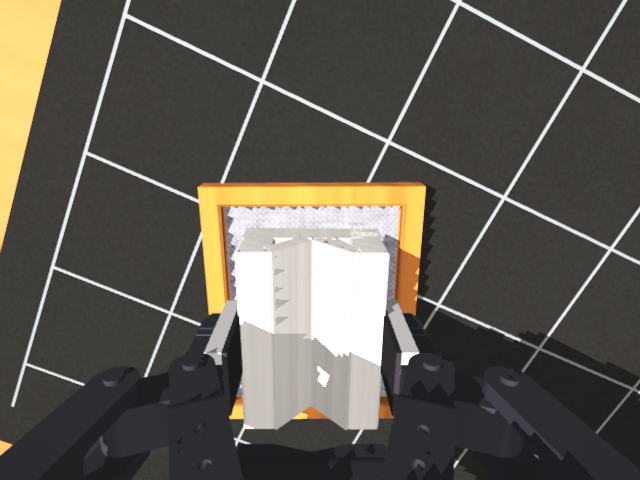

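The call had 26 rows, so it was refused whole and nothing moved. The picture shows the V-block inside its recess, with felt visible on the far side and both flanks.

```bash
python3 -m jog '[0,0,0,0,0,0,0.3, 0,0,0,0,0,0,0.2, 0,0,0,0,0,0,0.2, 0,0,-0.02,0,0,0,0.1, 0,0,-0.07,0,0,0,0, 0,0,-0.13,0,0,0,0, 0,0,-0.2,0,0,0,0,0,0,-0.2,0,0,0,0]'
python3 -m jog '[-0.192,0.539,0,0,0,0.458,0, -0.192,0.539,0,0,0,0.458,0, -0.192,0.539,0,0,0,0.458,0, -0.192,0.539,0,0,0,0.458,0, -0.192,0.539,0,0,0,0.458,0, -0.192,0.539,0,0,0,0.458,0, -0.192,0.539,0,0,0,0.458,0, -0.192,0.539,0,0,0,0.458,0, -0.192,0.539,0,0,0,0.458,0, -0.192,0.539,0,0,0,0.458,0, -0.192,0.539,0,0,0,0.458,0, -0.192,0.539,0,0,0,0.458,0, -0.192,0.539,0,0,0,0.458,0, -0.192,0.539,0,0,0,0.458,0, -0.192,0.539,0,0,0,0.458,0, -0.192,0.539,0,0,0,0.458,0]'
python3 - <<'E'
from h import *
c=camera('wrist');save(c,'w10')
im=ortho(c,.33,.49,-.33,-.215,.026)
g=im.min(2);m=(g>150).astype(np.uint8)
cs,_=cv2.findContours(cv2.morphologyEx(m,cv2.MORPH_OPEN,np.ones((9,9))),cv2.RETR_EXTERNAL,cv2.CHAIN_APPROX_NONE)
q=max(cs,key=cv2.contourArea);r=cv2.minAreaRect(q);print([r[0][0]/2000+.33,r[0][1]/2000-.33],np.array(r[1])/2,r[2])
plan(.409,-.272,.034,np.pi/2-.03)
E
```

```text
time_s: 23.5
eef_pos: [0.3614, 0.2995, 0.2426]
eef_rot: [-0.001, 0.977, 0.213, 0.005]
wrist_force: [0.5, 0.4, -0.7]
opening: 1.002
grasp_force: 0.0
time_s: 25.5
eef_pos: [0.4088, -0.2716, 0.2374]
eef_rot: [0.0, 1.0, -0.014, 0.0]
wrist_force: [0.4, 0.1, -0.3]
opening: 1.002
grasp_force: 0.0
[0.4088329315185547, -0.2714024810791016] [ 60.22790909 120.23591614] 88.28164672851562
shift [2.000e-04 3.000e-04 2.034e-01] turn_z 0.002 alt -3.14 q6 0.77 yaw -1.599 pos [ 0.4088 -0.2717  0.2374] z [ 0. -0. -1.]
```

```bash
python3 -m jog '[0,0,0.06,0,0,0,0, 0,0,0.12,0,0,0,0, 0,0,0.18,0,0,0,0, 0,0,0.2,0,0,0,0, 0,0,0.2055,0,0,0,0.1, 0,0,0.2055,0,0,0,0.2, 0,0,0.2055,0,0,0,1, 0,0,0.2055,0,0,0,1, 0,0,0.2055,0,0,0,1, 0,0,0.2055,0,0,0,1]'; python3 -m jog '[0,0,-0.005,0,0,0,1, 0,0,-0.02,0,0,0,1, 0,0,-0.06,0,0,0,1, 0,0,-0.11,0,0,0,1,0,0,-0.16,0,0,0,1,0,0,-0.18,0,0,0,1,0,0,-0.18,0,0,0,1,0,0,-0.18,0,0,0,1]'
python3 - <<'E'
from h import *
plan(.647,.208,.17,.358+np.pi/2);o=get_obs();print(o['q'])
E
```

```text
time_s: 26.8
eef_pos: [0.4097, -0.2727, 0.0335]
eef_rot: [0.001, 1.0, -0.014, 0.001]
wrist_force: [-1.3, 1.0, 7.9]
opening: 0.685
grasp_force: 66.4
time_s: 27.8
eef_pos: [0.408, -0.271, 0.2107]
eef_rot: [-0.001, 1.0, -0.014, -0.001]
wrist_force: [0.3, -0.2, -6.2]
opening: 0.678
grasp_force: 67.5
shift [ 0.2254 -0.4855  0.041 ] turn_z -0.386 alt 2.755 q6 0.77 yaw -1.599 pos [ 0.408  -0.271   0.2107] z [-0.001  0.002 -1.   ]
[-8.29151906e-01  3.78052250e-02  1.86109339e+00 -3.13215636e-05
  1.24479253e+00  7.69901916e-01]
```

```bash
python3 -m jog '[0.2254,-0.4855,0,0,0,-0.386,1, 0.2254,-0.4855,0,0,0,-0.386,1, 0.2254,-0.4855,0,0,0,-0.386,1, 0.2254,-0.4855,0,0,0,-0.386,1, 0.2254,-0.4855,0,0,0,-0.386,1, 0.2254,-0.4855,0,0,0,-0.386,1, 0.2254,-0.4855,0,0,0,-0.386,1, 0.2254,-0.4855,0,0,0,-0.386,1, 0.2254,-0.4855,0,0,0,-0.386,1, 0.2254,-0.4855,0,0,0,-0.386,1, 0.2254,-0.4855,0,0,0,-0.386,1, 0.2254,-0.4855,0,0,0,-0.386,1, 0.2254,-0.4855,0,0,0,-0.386,1]'
python3 - <<'E'
from h import *
plan(.647,.208,.0375,.358+np.pi/2)
c=camera('wrist');save(c,'w11')
E
```

```text
time_s: 29.42
eef_pos: [0.6476, 0.2061, 0.2118]
eef_rot: [0.0, 0.984, 0.177, -0.0]
wrist_force: [0.7, 0.3, -5.2]
opening: 0.682
grasp_force: 67.7
shift [ 1.000e-04 -2.000e-03  1.743e-01] turn_z -0.002 alt 3.14 q6 1.35 yaw -1.214 pos [0.6476 0.2061 0.2118] z [-0. -0. -1.]
```

View pics/w11.png

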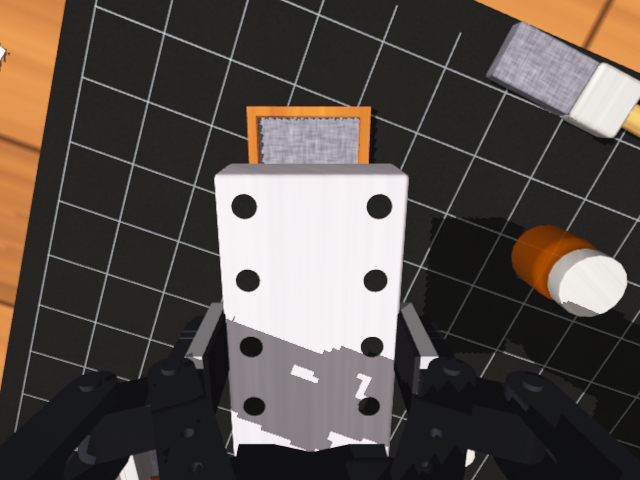

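Held plate front-top corners are at (216,176) and (408,175). The nest's far corners are at (247,107) and (371,107).

```bash
python3 - <<'E'
from h import *
c=camera('wrist')
a,b=px2w(c,247,107,.009),px2w(c,371,107,.009); w=b-a
print(np.linalg.norm(w),'yaw',np.arctan2(w[1],w[0])+np.pi/2)
t=np.array([np.cos(.357),np.sin(.357),0]);n=(a+b)/2-.076*t
zt=.2118-.0335+.026
e,f=px2w(c,215.5,176,zt),px2w(c,408,175,zt);p=(e+f)/2-.06*t
print('nest',n,'plate',p,np.linalg.norm(f-e),np.arctan2((f-e)[1],(f-e)[0])+np.pi/2)
d=n-p;x=np.array([np.cos(.357),np.sin(.357)]);print('tool x',d[:2]@x,'tool y',d[:2]@[x[1],-x[0]])
E
```

```text
0.09167807906089857 yaw 0.35631917829686266
nest [0.64823308 0.20848239 0.009     ] plate [0.64636414 0.20570941 0.2043    ] 0.05832278733621455 0.3616841054448905
tool x 0.0027201622521452287 tool y -0.0019450149647894967
```

```bash
python3 -m jog '[0.002,-0.002,0.06,0,0,0,1, 0.002,-0.002,0.12,0,0,0,1, 0.002,-0.002,0.16,0,0,0,1, 0.002,-0.002,0.168,0,0,0,1, 0.002,-0.002,0.172,0,0,0,1, 0.002,-0.002,0.172,0,0,0,1,0.002,-0.002,0.173,0,0,0,1,0.002,-0.002,0.173,0,0,0,1]'; python3 -m jog '[0,0,0.001,0,0,0,1,0,0,0.001,0,0,0,1]';  python3 -m jog '[0,0,0.0007,0,0,0,1,0,0,0.0007,0,0,0,1]'
```

```text
time_s: 30.52
eef_pos: [0.6496, 0.2099, 0.04]
eef_rot: [0.0, 0.984, 0.178, 0.001]
wrist_force: [-0.2, 0.4, -5.6]
opening: 0.685
grasp_force: 67.7
time_s: 30.78
eef_pos: [0.6489, 0.2098, 0.0378]
eef_rot: [-0.0, 0.984, 0.178, -0.0]
wrist_force: [-0.9, -0.2, -5.5]
opening: 0.684
grasp_force: 67.7
time_s: 31.02
eef_pos: [0.649, 0.2098, 0.0376]
eef_rot: [0.0, 0.984, 0.178, 0.0]
wrist_force: [-3.0, -0.5, 0.8]
opening: 0.687
grasp_force: 68.3
```

```bash
python3 -m jog '[0,0,0.0005,0,0,0,1, 0,0,0.0005,0,0,0,1, 0,0,0.0005,0,0,0,0.2, 0,0,0.0005,0,0,0,0.05, 0,0,0.0005,0,0,0,0, 0,0,-0.02,0,0,0,0, 0,0,-0.07,0,0,0,0, 0,0,-0.13,0,0,0,0, -0.05,0,-0.19,0,0,0,0, -0.15,0,-0.22,0,0,0,0, -0.3,0,-0.22,0,0,0,0, -0.3,0,-0.22,0,0,0,0,-0.3,0,-0.22,0,0,0,0,-0.3,0,-0.22,0,0,0,0]'
python3 - <<'E'
from h import *
a=camera('scene');b=camera('side')
A=cv2.resize(a['frame'][110:430,110:500],(480,394));B=cv2.resize(b['frame'][170:460,130:480],(476,394))
def cr(c,x,y): return cv2.resize(ortho(c,x-.09,x+.09,y-.09,y+.09,.009,2000),(200,200))
N=[(.48,0),(.593,-.254),(.3587,.2978),(.648,.208)]
cv2.imwrite('pics/f.png',np.vstack([np.hstack([cr(c,*n) for n in N]) for c in(a,b)]+[cv2.resize(b['frame'][170:460,130:480],(800,200))])[:,:,::-1])
E
```

```text
time_s: 32.78
eef_pos: [0.3654, 0.1042, 0.2584]
eef_rot: [0.0, 0.984, 0.178, 0.001]
wrist_force: [0.2, 0.3, -0.4]
opening: 0.997
grasp_force: 0.0
```

View pics/f.png

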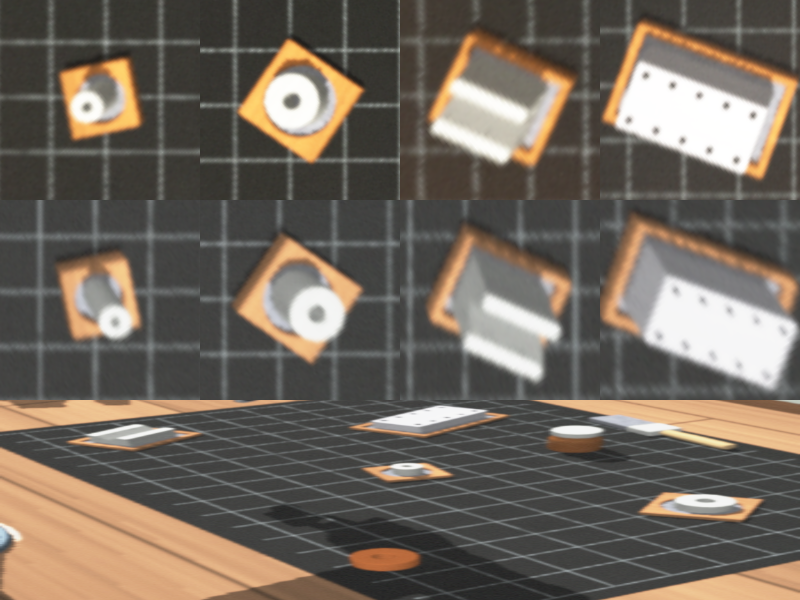

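The picture shows all four pieces inside their recesses, flat and upright. The jar, brush and orange collar have not moved.

```bash
python3 -c "
from bench import hand_in;print(hand_in())"
```

```text
the job is handed in; nothing more can be done
None
```

I took the stack apart from the top down, set all four pieces flat and upright in their own nests by 32.8 s, left the jar, brush and orange collar alone, and handed the job in; no verdict came back.

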